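# Set the tempe slicer with the orange gauge

## Robot

A 6-joint arm with a two-finger parallel gripper is mounted at the origin on the work surface. World frame = base frame: x ahead of the robot, y to its left, z up, the work surface at z = 0. Lengths are in m, angles in rad, forces in N, time in s.
With the tool pointing down it reaches from about 0.35 to 0.975 m from the base axis. Payload 4.9 kg.
Tool frame: the origin (TCP) lies between the finger pads; the fingertips stand 14 mm ahead of it and the grasp point (between the pads) lies 5 mm behind it (manip.tcp_to_tips is the distance from the TCP to the fingertips, in m); z points along the fingers, y is the line along which they close (so a half turn about z gives the same grasp; the last joint's range is limited). The gripper opens to 85 mm and grips with 20 to 120 N. Pads are 22 mm wide; open, the fingers measure 114 mm over their backs; the gripper's body (76 mm by 85 mm) begins 54 mm behind the grasp point. The pads swing forward as they close: fully open they stand 13 mm farther back than shut.
Start: joints at [-1.333, 0.053, 1.613, -0, 1.476, -0.119], TCP at [0.218, -0.586, 0.245] pointing down, gripper open.
Joint ranges: [-3.01, 3.01], [-1.01, 2.22], [0.06, 2.58], [-1.02, 4.17], [0.09, 2.62], [-3.14, 3.14]. Speed limits (rad/s): [2.57, 2.57, 3.14, 3.14, 3.14, 3.14].

## Interface

Orientations are given as a unit quaternion [w, x, y, z].
In Python, from plant import manip gives the robot as it stands.
- The arm moves only by the tool servo_tool, never from a script. Its argument "moves" is a list that holds one entry, the list of rows, each a list of 7 numbers: the shift along the tool's x, y, z in mm, then the turn, a rotation vector about the tool's x, y, z in degrees, then the finger opening in mm, from 0 to 85.4. In form: [[[x, y, z, ax, ay, az, fingers], ...]]. A call has 1 to 12 rows; each row shifts and turns the commanded pose from where the row before left it, along the tool's axes as they then stand; what a row does not reach is not made up. A row lasts 1/8 s, in which the tool goes at most 62.5 mm and 10.7 degrees, less where a joint would pass 70% of its speed; a pose out of reach is approached as far as the arm can. A call with a gripper value outside its range is refused whole. The fingers move at their own pace and stop on an object; the grip force is fixed at half the most. Time passes only in rows, so rows that do not move let the fingers close. It gives the time, the measured TCP pose, the force, the opening and the grip force at its end, in the units of the state.
- manip.state(): the state, without advancing time (a new reading comes with each control period).
- manip.grab_frame(name): name is "side" or "top" or "wrist"; returns a dict with "image" (420x560x3 uint8, blue, green, red), "mtx" (3x3 intrinsics, pixels), "eye" and "rotation" of the camera in the world. Camera axes: x right, y down, z forward; pixel columns grow to the right and rows downward; lengths in m; the calibration is good to about 2 mm. A picture is of the moment at which its call begins. There is no depth.
- manip.job_done(): hands the job in; it is judged then, once.
The state is a dict: "time": time; "joint_pos": joint angles; "joint_vel": joint speeds; "joint_efforts": joint torques, N m; "tool_pos": TCP position; "tool_rot": TCP orientation; "contact_force": force on the tool from outside, world axes, zero at the start; "ft_torque": the same for the moment, N m; "gripper_width": opening from 0.0 (shut) to 1.0 (fully open); "grasp_force": force on a finger pad.
Only numpy, scipy, OpenCV 4.12 (cv2) and the standard library are available. Lean on these libraries where they do the work, as an engineer would, in place of code of your own. Each camera call takes 0.05 s, during which the arm holds its last target. There are 200 camera calls.

## Task

Set up the tempe slicer: take the orange-handled gauge out of the wooden rack and lower its blade into the gap between the slicer's two steel jaws until its collar rests on top of the jaws, then let go so that it stays standing there. Lower it in while holding it, do not drop it in from above, and leave the other two gauges in the rack.

Things in the scene. Friction and masses are not known exactly. Their poses are not given: they have to be found in the camera images.
- orange_gauge: Orange-handled gauge, about 0.13 kg, upright in the rack, blade down; which slot varies. Origin: middle of the blade's lower edge; z up, x across the thickness (pinch the handle this way), y along the width. From the origin up: steel blade 0-45 mm (6 thick, 40 wide), collar 45-53 mm (40 in x, 46 in y), handle 53-103 mm (16 thick, 36 wide).
- green_gauge: Same shape and axes as the orange one, green handle, blade 4 mm thick; stays in the rack. The rack is a fixed wooden block 60 mm high with three slots (12 x 48 mm) in a row along the gauges' y, 72 mm apart; each gauge hangs in one by its collar, origin 15 mm above the counter.
- white_gauge: Same shape and axes as the orange one, white handle, blade 8 mm thick; stands in another slot of the rack and stays there.
- gap (a point): Centre of the slicer's gap at the level of its jaw tops, 70 mm above the counter; z up, y along the gap, x across. Gap 16 mm wide (lips rounded, R 6 mm), 66 mm long with closed ends, 55 mm deep. The slicer is fixed: blue base 180 x 110 mm, two steel jaws 90 mm long; nothing on it is higher. With its collar on the jaws a gauge's origin is 45 mm below this point.
There are look-alikes about, which are no part of the job. What is shaped like the orange_gauge but blue is not meant. There is more than one size of the part that bears gap; the job needs the smaller.

How it is judged:
On the way:
1. the orange gauge's blade is at least 20 mm down in the gap while the gripper still holds the gauge (z of orange_gauge in the frame of gap below -0.02 m and x of orange_gauge in the frame of gap between -0.012 and 0.012 m and y of orange_gauge in the frame of gap between -0.02 and 0.02 m and contact force between the fingers and orange_gauge above 1 N), for 0.1 s.
At the end, for the whole second after the job is handed in: The orange gauge stands free and still in the gap: blade tip at least 37 mm below the jaw tops (collar on the jaws to 8 mm), within 12 mm of the gap's middle across and 20 mm along it, upright to 10 degrees, its width along the gap to 20 degrees (z of orange_gauge in the frame of gap below -0.037 m and x of orange_gauge in the frame of gap between -0.012 and 0.012 m and y of orange_gauge in the frame of gap between -0.02 and 0.02 m and angle between orange_gauge's own z axis and vertical below 0.18 rad and angle between the y axis of orange_gauge and the y axis of gap, either way round below 0.35 rad and linear speed of orange_gauge below 0.02 m/s); the robot touches nothing.
It fails at once if the green or the white gauge is moved by more than 30 mm (distance of any of green_gauge, white_gauge from where it was at the start of the episode above 0.03 m).
It also fails if it takes over 45 s, if anything falls off the work surface, if the arm or the gripper's body presses on something with over 40 N, if the wrist force passes 120 N, or if a joint passes its speed limit or range.

## Working session

There is one attempt and no reset: what is moved stays moved. The work goes in short steps, Python scripts to look and compute and a tool call to move; the robot and the scene stay as the last step left them, time stands still between calls to the robot, and variables do not carry over. Pictures are saved under pics/ and viewed, at most 10 in all, crops included, and the job is handed in when it is done.

Besides the shell and the picture viewer there is one more tool, called by a JSON object that holds its "api" and its "payload". servo_tool: Moves the arm, as the interface text tells. Its arguments: {"type":"object","properties":{"moves":{"type":"array"}},"required":["moves"]}

```bash
mkdir -p pics
cat > h.py <<'E'
import numpy as np, cv2
from plant import manip
def ray(f,u,v):
    d=np.linalg.inv(f["mtx"])@np.array([u,v,1.]); R=np.array(f["rotation"]).reshape(3,3)
    return np.array(f["eye"]),R@d
def onz(f,u,v,z):
    e,d=ray(f,u,v); return e+d*(z-e[2])/d[2]
E
python3 - <<'E'
from h import *
import pickle
fs={}
for n in("top","side"):
    f=manip.grab_frame(n);fs[n]=f;cv2.imwrite(f"pics/{n}0.png",f["image"]);print(n,f["eye"],f["rotation"],f["mtx"])
pickle.dump(fs,open("f0.pkl","wb"));print(manip.state())
E
```

```text
top [0.43462459 0.10688641 1.0177827 ] [ 0.01561785 -0.7011704   0.71246213 -0.02266854] [[444.86722535   0.         279.72857255]
 [  0.         444.86722535 207.15279378]
 [  0.           0.           1.        ]]
side [0.05000727 0.72466729 0.80002114] [ 0.12267982 -0.26243377  0.87795711 -0.38114234] [[481.23573038   0.         282.39786133]
 [  0.         481.23573038 203.9250329 ]
 [  0.           0.           1.        ]]
{'time': 0.1, 'joint_pos': array([-1.33301288e+00,  5.33120169e-02,  1.61417546e+00, -1.68957465e-05,
        1.47596239e+00, -1.19012871e-01]), 'joint_vel': array([ 0.00053634, -0.0004966 , -0.00295051, -0.0006923 , -0.00020751,
        0.00102918]), 'joint_efforts': array([ 5.17081025e-04, -3.94897342e+01, -3.71365428e+01, -1.02704023e-04,
        3.86021216e-03,  1.72099647e-05]), 'tool_pos': array([ 0.21815782, -0.58511755,  0.24416157]), 'tool_rot': array([-9.26470357e-04,  9.84128640e-01,  1.77454099e-01, -6.35074920e-05]), 'contact_force': array([ 0.10371075,  0.14121431, -0.44203105]), 'ft_torque': array([ 0.02830943, -0.00693037, -0.0922418 ]), 'grasp_force': 0.0, 'gripper_width': 1.0002535131649244}
```

Camera rotation is a quaternion too (w,x,y,z); I'll convert with scipy.

```bash
sed -i 's/R=np.array(f\["rotation"\]).reshape(3,3)/R=quat(f["rotation"])/' h.py
cat >> h.py <<'E'
from scipy.spatial.transform import Rotation
def quat(q): return Rotation.from_quat(np.roll(q,-1)).as_matrix()
E
```

```text
(no output)
```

View pics/top0.png

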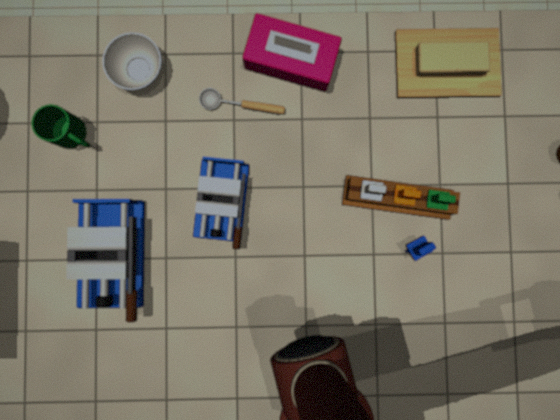

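View pics/side0.png

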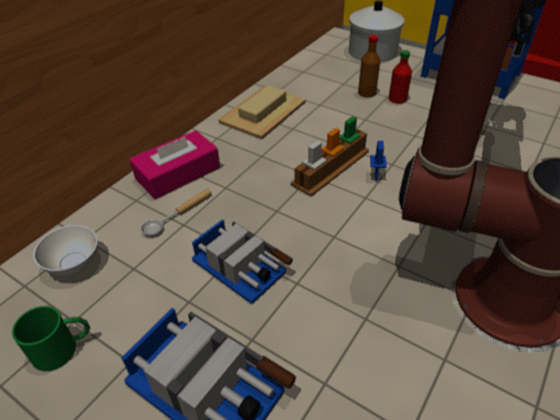

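The top view shows these candidates:
- **Gauges:** orange in the rack's middle slot at (406,195), white at (373,189), green at (441,200), and the loose blue look-alike at (420,248).
- **Slicers:** small at (219,198) and large at (98,253).

I choose the orange gauge at (406,195) and the small slicer at (219,198). Next I'll measure both and check them in a close crop.

```bash
cat > m.py <<'E'
from h import *
import pickle
fs=pickle.load(open("f0.pkl","rb"))
def two(fa,a,fb,b):
    e1,d1=ray(fa,*a);e2,d2=ray(fb,*b)
    t=np.linalg.lstsq(np.c_[d1,-d2],e2-e1,rcond=None)[0]
    p,q=e1+t[0]*d1,e2+t[1]*d2
    return (p+q)/2,np.linalg.norm(p-q)
def blobs(img,box,lo,hi,n=1):
    x0,y0,x1,y1=box;h=cv2.cvtColor(img[y0:y1,x0:x1],cv2.COLOR_BGR2HSV)
    m=cv2.inRange(h,lo,hi);c=cv2.findContours(m,cv2.RETR_EXTERNAL,cv2.CHAIN_APPROX_NONE)[0]
    c=sorted(c,key=cv2.contourArea)[::-1][:n]
    return [(np.array(cv2.minAreaRect(k)[0])+[x0,y0],cv2.minAreaRect(k)[1:],cv2.contourArea(k),k+[x0,y0]) for k in c]
E
python3 - <<'E'
from m import *
T,S=fs["top"],fs["side"]
for nm,lo,hi,b in(("or",(8,170,110),(22,255,255),(390,175,425,212)),("gr",(45,120,60),(80,255,255),(425,180,465,218)),):
    for c in blobs(T["image"],b,lo,hi,2): print(nm,c[:3],onz(T,*c[0],.118))
for c in blobs(S["image"],(320,120,350,165),(8,150,100),(22,255,255),2): print("side or",c[:3], c[3].reshape(-1,2).min(0),c[3].reshape(-1,2).max(0))
for c in blobs(T["image"],(190,150,255,250),(105,150,60),(125,255,255),2): print("base",c[:3],onz(T,*c[0],.01))
# dark slit
g=cv2.cvtColor(T["image"],cv2.COLOR_BGR2GRAY)
print(g[172:222:1,218]); print(g[197,190:248])
a=cv2.resize(T["image"][145:255,185:260],None,fx=5,fy=5,interpolation=3)
b=cv2.resize(T["image"][165:265,340:470],None,fx=3.2,fy=5*1.1*.64,interpolation=3)
b=cv2.resize(T["image"][165:265,340:425],None,fx=4.5,fy=4.5,interpolation=3)
h=max(a.shape[0],b.shape[0]);pad=lambda i:cv2.copyMakeBorder(i,0,h-i.shape[0],0,0,0)
cv2.imwrite("pics/crop.png",np.hstack([pad(a),pad(b)]))
E
```

```text
or (array([407.4104805 , 194.92139816]), ((26.432743072509766, 19.42806625366211), 7.594643592834473), 322.0) [ 0.50415878 -0.16260857  0.118     ]
or (array([397.43000078, 209.49000168]), ((15.414929389953613, 2.828427314758301), 8.13010311126709), 11.0) [ 0.47481871 -0.14134755  0.118     ]
gr (array([441.06923103, 199.94615555]), ((27.907814025878906, 17.985036849975586), 7.125016689300537), 293.5) [ 0.49284831 -0.23094407  0.118     ]
side or (array([333.12436485, 149.74111557]), ((8.620891571044922, 22.229080200195312), 85.91438293457031), 91.0) [322 145] [344 154]
side or (array([333.15384483, 131.73076916]), ((4.714951992034912, 11.094003677368164), 56.3099365234375), 41.5) [328 128] [338 136]
base (array([221.84016418, 167.75819588]), ((41.284297943115234, 17.654468536376953), 5.19442892074585), 403.0) [0.58106085 0.22672842 0.01      ]
base (array([216.26829147, 227.08537292]), ((20.65069580078125, 21.97587776184082), 6.340191841125488), 221.5) [0.44631301 0.24054549 0.01      ]
[ 71  73  68  78  86 116 141 154 157 156 157 157 153 156 161 155 153 158
 156 156 143 124  95  54  33  27  36  41  39  48  87 122 147 156 162 153
 158 157 158 155 158 154 145 137 135 133 134 134 129 122]
[137 137 143 141 141 135 114  86  75  72  72  62  41  26  17  24  10   2
   7  16  10  16  28  34  37  34  41  37  27  33  39  31  36  35  31  33
  28  32  37  36  41  40  47  60  71  72  80  75  68  54  60  61  54  36
  29  42  72  79]
```

View pics/crop.png

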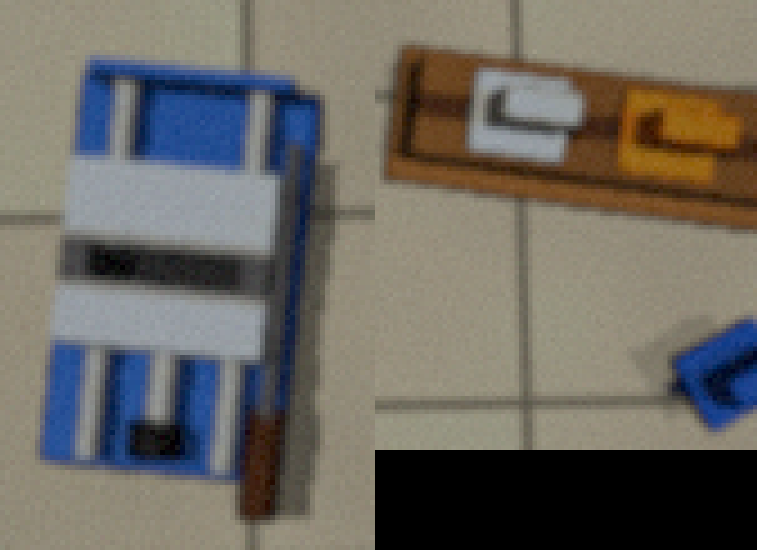

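The crop confirms the orange gauge standing in the rack's middle slot, collar centre about (405,195). The slicer is the smaller one, with its slit centred about (218,198). Next: metric poses and sizes.

Run:
```python
from m import *
T,S=fs["top"],fs["side"]
ang=lambda d:np.degrees(np.arctan2(d[1],d[0]))
# jaw mask: light, unsaturated
h=cv2.cvtColor(T["image"],cv2.COLOR_BGR2HSV)
J=[c for c in blobs(T["image"],(193,174,242,218),(90,0,125),(140,70,255),2)]
for c in J:
    print("jaw",c[:3]); b=cv2.boxPoints((tuple(c[0]),*c[1])); print(np.round([onz(T,*p,.07)[:2] for p in b],4).tolist())
oz=onz(T,405,195.2,.068);print("orange collar",oz)
b=blobs(T["image"],(335,165,470,225),(5,100,40),(20,255,255),1)[0];print("rack",b[:3])
bp=cv2.boxPoints((tuple(b[0]),*b[1]));P=np.array([onz(T,*p,.06)[:2] for p in bp]);print(P.round(3).tolist(),[np.linalg.norm(P[i]-P[i-1]).round(3) for i in range(4)],[ang(P[i]-P[i-1]).round(1) for i in range(4)])
# slit centre
z=[onz(T,*p,.07) for p in((198,196.2),(239,200.8),(218,197.9))];print("slit",z,ang(z[1]-z[0]),np.linalg.norm(z[0]-z[1]))
# side-view check of handle top
p=two(T,(408,195),S,(333.2,131));print("handle top 2-view",p)
```

```text
jaw (array([219., 184.]), ((20.0, 42.0), 90.0), 559.0)
[[0.5597, 0.2706], [0.5583, 0.1809], [0.5154, 0.1814], [0.5168, 0.2709]]
jaw (array([215.96951294, 210.27439117]), ((41.522254943847656, 13.583078384399414), 6.340191841125488), 412.5)
[[0.4726, 0.2784], [0.5014, 0.2751], [0.4902, 0.1873], [0.4615, 0.1908]]
orange collar [ 0.50750318 -0.17237556  0.068     ]
rack (array([400.81285858, 197.33338165]), ((115.95126342773438, 30.038917541503906), 7.9893269538879395), 3249.5)
[[0.491, -0.036], [0.555, -0.047], [0.516, -0.295], [0.452, -0.284]] [np.float64(0.251), np.float64(0.065), np.float64(0.252), np.float64(0.065)] [np.float64(81.1), np.float64(-9.3), np.float64(-98.9), np.float64(169.8)]
slit [array([0.51205489, 0.27093464, 0.07      ]), array([0.50086117, 0.18368266, 0.07      ]), array([0.50775866, 0.2283695 , 0.07      ])] -97.31064557625079 0.08796708601616215
handle top 2-view (array([ 0.50306718, -0.16130605,  0.12679444]), np.float64(0.0005506903469273379))
```

```bash
cat > plan.py <<'E'
from h import *
def yawy(R): return np.degrees(np.arctan2(R[1,1],R[0,1]))
def plan(xyz,yaw_y,n):
    """rows (tool axes, mm/deg) to bring TCP to xyz with tool y at yaw_y, tool down; nearest half turn"""
    s=manip.state();R=quat(s["tool_rot"]);p=np.array(s["tool_pos"])
    dy=(yaw_y-yawy(R)+90)%180-90
    # target rotation exactly down
    t=np.radians(yawy(R)+dy);Y=np.array([np.cos(t),np.sin(t),0]);Z=np.array([0,0,-1.]);Rt=np.c_[np.cross(Y,Z),Y,Z]
    rv=Rotation.from_matrix(R.T@Rt).as_rotvec()
    w=(np.array(xyz)-p)/n*1000;Rc=R
    print("pos",p.round(4),"yaw",yawy(R).round(2),"grip",s["gripper_width"],s["grasp_force"],"t",s["time"],"q",np.round(s["joint_pos"],2))
    for i in range(n):
        print((Rc.T@w).round(1).tolist(),np.degrees(rv/n).round(2).tolist());Rc=Rc@Rotation.from_rotvec(rv/n).as_matrix()
E
python3 -c "
from plan import *
plan([.50,-.165,.30],-8.7,12)"
```

```text
pos [ 0.2182 -0.5851  0.2442] yaw -69.56 grip 1.0002535131649244 0.0 t 0.1 q [-1.33  0.05  1.61 -0.    1.48 -0.12]
[34.2, -24.6, -4.6] [-0.01, -0.01, -5.07]
[36.3, -21.5, -4.6] [-0.01, -0.01, -5.07]
[38.0, -18.2, -4.6] [-0.01, -0.01, -5.07]
[39.5, -14.8, -4.6] [-0.01, -0.01, -5.07]
[40.6, -11.2, -4.6] [-0.01, -0.01, -5.07]
[41.5, -7.6, -4.6] [-0.01, -0.01, -5.07]
[42.0, -3.9, -4.6] [-0.01, -0.01, -5.07]
[42.2, -0.2, -4.6] [-0.01, -0.01, -5.07]
[42.0, 3.6, -4.6] [-0.01, -0.01, -5.07]
[41.5, 7.3, -4.6] [-0.01, -0.01, -5.07]
[40.7, 10.9, -4.6] [-0.01, -0.01, -5.07]
[39.6, 14.5, -4.7] [-0.01, -0.01, -5.07]
```

{"api": "servo_tool", "payload": {"moves": [[[34, -25, -5, 0, 0, -5, 85], [36, -21.5, -5, 0, 0, -5, 85], [38, -18, -5, 0, 0, -5, 85], [39.5, -15, -5, 0, 0, -5, 85], [40.5, -11, -5, 0, 0, -5, 85], [41.5, -7.5, -5, 0, 0, -5, 85], [42, -4, -5, 0, 0, -5, 85], [42, 0, -5, 0, 0, -5, 85], [42, 3.5, -5, 0, 0, -5, 85], [41.5, 7, -5, 0, 0, -5, 85], [40.5, 11, -5, 0, 0, -5, 85], [39.5, 14.5, -5, 0, 0, -6, 85]]]}}

```text
time: 1.6
tool_pos: [0.5024, -0.1665, 0.3049]
tool_rot: [-0.0, 0.757, 0.654, -0.0]
contact_force: [0.3, -0.2, -0.1]
gripper_width: 0.992
grasp_force: 0.0
```

Run:
```python
from m import *
f=manip.grab_frame("wrist");pickle.dump(f,open("w1.pkl","wb"));cv2.imwrite("pics/w1.png",f["image"])
print(f["eye"],quat(f["rotation"]),f["mtx"][0,0]);s=manip.state();print(s["tool_pos"],s["time"],s["joint_pos"])
```

```text
[ 0.51437291 -0.08670158  0.43344093] [[ 9.89507429e-01 -1.37230601e-01 -4.51974488e-02]
 [-1.44481861e-01 -9.39416640e-01 -3.10839779e-01]
 [ 1.97494094e-04  3.14108482e-01 -9.49387077e-01]] 324.1588920042808
[ 0.50457263 -0.16309003  0.30574984] 1.65 [-0.45496302 -0.20515141  1.75713632  0.00385684  1.58891217 -0.31530313]
```

View pics/w1.png

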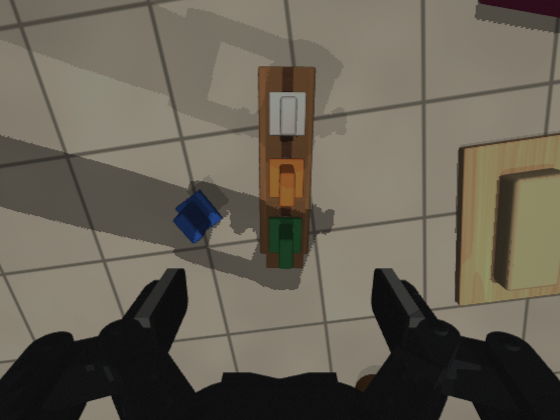

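The wrist view has the gripper over the rack: white at (287,113), orange at (286,185) between the fingers, green at (286,242), and the blue look-alike off to the left at (198,217). I'll measure the orange collar and handle, and use the white-to-green line for the rack's yaw.

Run:
```python
from m import *
f=manip.grab_frame("wrist");I=f["image"]
o=blobs(I,(250,140,330,220),(8,150,60),(25,255,255),1)[0];k=o[3].reshape(-1,2);print(o[:3],k.min(0),k.max(0))
hsv=cv2.cvtColor(I,cv2.COLOR_BGR2HSV)
print("row170",hsv[170,262:312,2].tolist());print("row195",hsv[195,262:312,2].tolist());print("col287",hsv[150:215,287,2].tolist())
top=k[k[:,1]<=k[:,1].min()+20];xs=(top[:,0].min()+top[:,0].max())/2
low=k[k[:,1]>=k[:,1].max()-6];xl=(low[:,0].min()+low[:,0].max())/2
print("collar cx",xs,"handle cx",xl)
print("collar far edge mid",onz(f,xs,k[:,1].min(),.068)); print("handle near top edge",onz(f,xl,k[:,1].max()+.5,.118))
r=blobs(I,(250,60,330,275),(3,90,30),(25,255,255),1)[0];print("rack",r[:3])
b=cv2.boxPoints((tuple(r[0]),*r[1]));P=np.array([onz(f,*p,.06)[:2] for p in b]);d=[P[i]-P[i-1] for i in range(4)]
print([(np.linalg.norm(x).round(3),np.degrees(np.arctan2(x[1],x[0])).round(1)) for x in d],P.mean(0))
print(manip.state()["tool_pos"],f["eye"])
```

```text
(array([283.59272003, 185.77469254]), ((35.13618087768555, 48.8742561340332), 2.38594388961792), 1456.0) [266 161] [302 210]
row170 [113, 108, 102, 98, 88, 100, 139, 140, 140, 140, 139, 140, 140, 140, 140, 120, 70, 74, 77, 77, 77, 77, 77, 76, 77, 76, 75, 75, 75, 105, 139, 139, 139, 139, 139, 139, 139, 139, 137, 119, 90, 98, 98, 100, 100, 100, 96, 98, 121, 137]
row195 [115, 115, 101, 98, 92, 106, 139, 140, 139, 139, 139, 140, 139, 140, 123, 108, 139, 140, 140, 140, 139, 140, 140, 140, 140, 140, 140, 139, 140, 134, 128, 137, 140, 139, 140, 140, 139, 139, 123, 89, 98, 101, 104, 105, 101, 89, 93, 121, 136, 137]
col287 [57, 57, 55, 54, 56, 57, 54, 54, 54, 53, 54, 50, 77, 132, 139, 139, 139, 126, 83, 76, 76, 77, 77, 78, 79, 79, 81, 125, 138, 139, 139, 139, 139, 139, 139, 139, 139, 139, 139, 139, 140, 139, 140, 140, 140, 140, 140, 139, 139, 140, 140, 139, 140, 140, 140, 140, 139, 139, 139, 139, 79, 44, 40, 40, 40]
collar cx 284.5 handle cx 284.0
collar far edge mid [ 0.51361127 -0.14926237  0.068     ]
handle near top edge [ 0.50654134 -0.19112573  0.118     ]
rack (array([285. , 170.5]), ((199.0, 56.0), 90.0), 8493.0)
[(np.float64(0.239), np.float64(80.8)), (np.float64(0.06), np.float64(-7.9)), (np.float64(0.239), np.float64(-96.1)), (np.float64(0.073), np.float64(172.0))] [ 0.51112758 -0.17337092]
[ 0.50339298 -0.16510225  0.30542495] [ 0.51562609 -0.08360588  0.4344877 ]
```

```bash
python3 -c "
from plan import *
plan([.5097,-.1727,.095],-8.5,7)"
```

```text
pos [ 0.5034 -0.1651  0.3054] yaw -8.24 grip 0.9960433188148304 0.0 t 1.7 q [-0.46 -0.21  1.76  0.    1.59 -0.31]
[-1.0, 1.0, 30.1] [0.0, -0.01, 0.04]
[-1.0, 1.0, 30.1] [0.0, -0.01, 0.04]
[-1.0, 1.0, 30.1] [0.0, -0.01, 0.04]
[-1.0, 1.0, 30.1] [0.0, -0.01, 0.04]
[-1.0, 1.0, 30.1] [0.0, -0.01, 0.04]
[-1.0, 1.0, 30.1] [0.0, -0.01, 0.04]
[-0.9, 1.0, 30.1] [0.0, -0.01, 0.04]
```

{"api": "servo_tool", "payload": {"moves": [[[-3.5, 3.5, 30, 0, 0, 0, 70], [-3.5, 3.5, 30, 0, 0, 0, 60], [0, 0, 35, 0, 0, 0, 55], [0, 0, 35, 0, 0, 0, 55], [0, 0, 0, 0, 0, 0, 55], [0, 0, 0, 0, 0, 0, 55]]]}}

```text
time: 2.45
tool_pos: [0.5082, -0.1764, 0.1765]
tool_rot: [0.001, 0.758, 0.652, 0.0]
contact_force: [0.3, -0.4, -0.4]
gripper_width: 0.642
grasp_force: 0.0
```

Run:
```python
from plan import *
plan([.5097,-.1727,.093],-8.5,4)
f=manip.grab_frame("wrist");cv2.imwrite("pics/w2.png",f["image"])
```

```text
pos [ 0.5082 -0.1764  0.1765] yaw -8.6 grip 0.6415200346590172 0.0 t 2.45 q [-0.47 -0.1   1.88 -0.    1.36 -0.32]
[1.0, 0.2, 20.9] [0.02, 0.01, -0.03]
[1.0, 0.2, 20.9] [0.02, 0.01, -0.03]
[1.0, 0.2, 20.9] [0.02, 0.01, -0.03]
[1.0, 0.2, 20.9] [0.02, 0.01, -0.03]
```

View pics/w2.png

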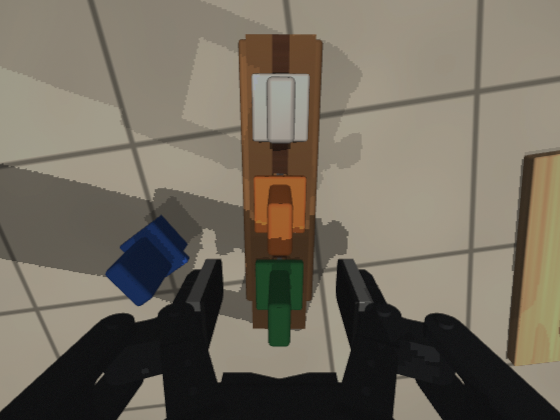

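The closer view shows the orange handle at (281,222), between the white at (281,108) and the green at (280,290). The fingers are still higher, at rows 265-330. I'll re-measure the orange from this view to confirm which handle lies under the TCP.

Run:
```python
from m import *
f=manip.grab_frame("wrist");I=f["image"];u=np.array([.148,.989,0])
o=blobs(I,(240,160,320,262),(8,150,60),(25,255,255),1)[0];k=o[3].reshape(-1,2);print(k.min(0),k.max(0))
far=k[k[:,1]<k[:,1].min()+25];near=k[k[:,1]>k[:,1].max()-8]
m=lambda a:(a[:,0].min()+a[:,0].max())/2+.5
print("collar ctr",onz(f,m(far),k[:,1].min(),.068)-.023*u,"handle ctr",onz(f,m(near),k[:,1].max()+1,.118)-(-.018)*u)
def proj(p): q=f["mtx"]@(quat(f["rotation"]).T@(np.array(p)-f["eye"]));return q[:2]/q[2]
s=manip.state();print("TCP px",proj(s["tool_pos"]),"below at .118",proj([*s["tool_pos"][:2],.118]))
```

```text
[252 174] [305 254]
collar ctr [ 0.51000279 -0.17213688  0.068     ] handle ctr [ 0.50969814 -0.17292771  0.118     ]
TCP px [278.84824064 286.60515277] below at .118 [278.5825368  234.48146032]
```

Both measurements agree within 1 mm: the orange handle is at (0.510, -0.1725). Descending, then gripping.

{"api": "servo_tool", "payload": {"moves": [[[2, 1, 21, 0, 0, 0, 55], [2, 0, 21, 0, 0, 0, 55], [0, 0, 21, 0, 0, 0, 55], [0, 0, 20, 0, 0, 0, 55], [0, 0, 0, 0, 0, 0, 55], [0, 0, 0, 0, 0, 0, 30], [0, 0, 0, 0, 0, 0, 5], [0, 0, 0, 0, 0, 0, 5], [0, 0, 0, 0, 0, 0, 5], [0, 0, 0, 0, 0, 0, 5]]]}}

```text
time: 3.8
tool_pos: [0.5103, -0.1724, 0.0936]
tool_rot: [0.001, 0.758, 0.652, 0.0]
contact_force: [-1.5, -0.9, 5.3]
gripper_width: 0.18
grasp_force: 59.5
```

Gripped: opening about 15-16 mm at 59.5 N. Lifting straight up.

{"api": "servo_tool", "payload": {"moves": [[[0, 0, -10, 0, 0, 0, 5], [0, 0, -15, 0, 0, 0, 5], [0, 0, -25, 0, 0, 0, 5], [0, 0, -30, 0, 0, 0, 5], [0, 0, -35, 0, 0, 0, 5], [0, 0, -35, 0, 0, 0, 5], [0, 0, 0, 0, 0, 0, 5]]]}}

```text
time: 4.68
tool_pos: [0.5111, -0.1728, 0.2467]
tool_rot: [0.004, 0.758, 0.652, 0.001]
contact_force: [-0.2, -0.9, -1.7]
gripper_width: 0.178
grasp_force: 58.8
```

Run:
```python
from plan import *
plan([.508,.17,.245],-8.0,9)
```

```text
pos [ 0.5111 -0.1728  0.2467] yaw -8.55 grip 0.1777359440716642 58.79023253917694 t 4.675 q [-0.46 -0.16  1.81 -0.    1.48 -0.31]
[37.6, -6.0, 0.1] [0.05, 0.02, -0.06]
[37.6, -6.0, 0.1] [0.05, 0.02, -0.06]
[37.6, -5.9, 0.1] [0.05, 0.02, -0.06]
[37.6, -5.9, 0.1] [0.05, 0.02, -0.06]
[37.6, -5.8, 0.1] [0.05, 0.02, -0.06]
[37.6, -5.8, 0.1] [0.05, 0.02, -0.06]
[37.6, -5.8, 0.1] [0.05, 0.02, -0.06]
[37.7, -5.7, 0.2] [0.05, 0.02, -0.06]
[37.7, -5.7, 0.2] [0.05, 0.02, -0.06]
```

{"api": "servo_tool", "payload": {"moves": [[[20, -3, 0, 0, 0, 0, 5], [40, -6, 0, 0, 0, 0, 5], [42, -7, 0, 0, 0, 0, 5], [42, -7, 0, 0, 0, 0, 5], [42, -7, 0, 0, 0, 0, 5], [42, -7, 0, 0, 0, 0, 5], [42, -6, 0, 0, 0, 0, 5], [40, -6, 0, 0, 0, 0, 5], [28, -4, 0, 0, 0, 0, 5], [0, 0, 0, 0, 0, 0, 5], [0, 0, 0, 0, 0, 0, 5]]]}}

```text
time: 6.05
tool_pos: [0.5063, 0.1701, 0.2407]
tool_rot: [-0.001, 0.758, 0.653, -0.001]
contact_force: [-0.5, -1.3, -2.6]
gripper_width: 0.181
grasp_force: 58.7
```

Run:
```python
from plan import *
import pickle
f=manip.grab_frame("wrist");pickle.dump(f,open("w3.pkl","wb"));cv2.imwrite("pics/w3.png",f["image"])
plan([.508,.228,.245],-7.3,2)
```

```text
pos [0.5066 0.1698 0.2411] yaw -8.57 grip 0.17651842671782098 58.653604388237 t 6.1 q [ 0.18 -0.16  1.83 -0.    1.48  0.33]
[28.9, -3.7, -2.0] [-0.06, 0.03, -0.64]
[28.9, -3.3, -2.0] [-0.06, 0.03, -0.64]
```

View pics/w3.png

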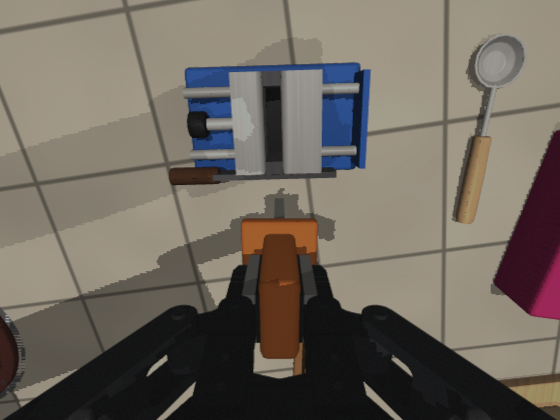

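The wrist view shows the small slicer's gap between the jaws: columns 264-282, rows 72-172, centre about (273,122). The orange gauge is held with its blade visible at (280,205). I'll measure the gap line and ends, and the held gauge's offset.

Run:
```python
from m import *
f=pickle.load(open("w3.pkl","rb"));I=f["image"];g=cv2.GaussianBlur(cv2.cvtColor(I,cv2.COLOR_BGR2GRAY),(3,3),0).astype(int)
for r in (90,105,120,135,150): print(r,g[r,256:292].tolist())
L=[];Rr=[]
for r in range(86,160):
    d=np.diff(g[r,250:298]);a=np.argmin(d[:24]);b=24+np.argmax(d[24:]);L.append((250.5+a,r));Rr.append((250.5+b,r))
def line(P):
    W=np.array([onz(f,*p,.07)[:2] for p in P],np.float32);vx,vy,x,y=cv2.fitLine(W,cv2.DIST_HUBER,0,.001,.001).ravel();return np.degrees(np.arctan(vy/vx)),x+(0.228-y)*vx/vy
print("left edge",line(L),"right",line(Rr))
print("col273",g[60:185,273].tolist())
for c in (245,300): print("jaw ends col",c,g[60:185,c].tolist())
```

```text
90 [139, 131, 123, 115, 104, 89, 68, 50, 39, 29, 20, 16, 16, 17, 17, 17, 18, 18, 18, 17, 17, 18, 18, 25, 48, 78, 100, 112, 121, 128, 137, 145, 149, 150, 150, 149]
105 [142, 136, 128, 120, 112, 99, 80, 59, 46, 37, 32, 33, 35, 36, 36, 36, 36, 36, 36, 36, 36, 36, 36, 37, 45, 67, 92, 109, 119, 126, 134, 142, 147, 148, 148, 146]
120 [142, 139, 133, 125, 118, 108, 94, 72, 52, 42, 37, 35, 34, 34, 34, 34, 34, 34, 34, 34, 34, 34, 33, 34, 40, 60, 85, 104, 115, 123, 130, 138, 144, 146, 145, 144]
135 [139, 139, 135, 130, 123, 115, 105, 89, 69, 50, 39, 32, 31, 30, 30, 31, 31, 31, 32, 31, 31, 31, 31, 31, 34, 48, 73, 97, 112, 121, 128, 134, 139, 142, 142, 141]
150 [136, 137, 136, 133, 128, 121, 112, 99, 78, 56, 44, 38, 32, 30, 30, 30, 30, 30, 29, 30, 30, 30, 30, 30, 31, 40, 63, 91, 108, 118, 126, 132, 136, 138, 138, 137]
left edge (np.float32(83.30037), np.float32(0.50038546)) right (np.float32(83.49635), np.float32(0.51721376))
col273 [128, 128, 128, 128, 113, 81, 61, 61, 66, 69, 70, 71, 71, 71, 71, 71, 70, 70, 70, 71, 71, 70, 70, 70, 67, 55, 37, 24, 20, 18, 18, 19, 18, 17, 17, 18, 18, 17, 18, 18,
[... 910 characters left out ...]
37, 146, 151, 152, 135, 97, 69, 62, 62, 77, 109, 131, 140, 145, 147]
jaw ends col 300 [135, 135, 135, 121, 89, 65, 62, 66, 68, 87, 125, 147, 149, 149, 149, 148, 148, 148, 148, 148, 147, 147, 147, 147, 147, 146, 146, 146, 146, 146, 146, 145, 145, 145, 145, 145, 145, 144, 144, 144, 144, 144, 143, 143, 143, 143, 142, 142, 142, 142, 142, 142, 142, 141, 141, 141, 141, 141, 141, 140, 140, 140, 139, 139, 139, 139, 139, 139, 139, 138, 138, 138, 138, 138, 137, 137, 137, 137, 136, 136, 136, 136, 135, 135, 135, 135, 135, 135, 134, 134, 134, 134, 133, 133, 133, 132, 133, 133, 132, 132, 131, 131, 131, 130, 130, 130, 130, 130, 130, 129, 129, 129, 121, 98, 73, 62, 61, 71, 101, 133, 147, 148, 148, 148, 148]
```

Run:
```python
from m import *
f=pickle.load(open("w3.pkl","rb"));I=f["image"]
a,b=onz(f,272,70.6,.07),onz(f,272,174,.07);print("jaw ends",a,b,"len",np.linalg.norm(a-b),"mid",(a+b)/2)
o=blobs(I,(230,210,330,262),(5,130,60),(25,255,255),1)[0];k=o[3].reshape(-1,2);t=k[k[:,1]<k[:,1].min()+12]
x0,x1,y0=t[:,0].min(),t[:,0].max()+1,k[:,1].min();print(x0,x1,y0)
A,B=onz(f,x0,y0,.2155),onz(f,x1,y0,.2155);print("collar far edge",A,B,np.linalg.norm(A-B),"ctr",(A+B)/2-.023*np.array([.148,.989,0]))
```

```text
jaw ends [0.51558472 0.27368362 0.07      ] [0.50171821 0.18478876 0.07      ] len 0.08996985992904388 mid [0.50865147 0.22923619 0.07      ]
241 318 218
collar far edge [0.49101117 0.19642808 0.2155    ] [0.52949064 0.19072444 0.2155    ] 0.03889988188576672 ctr [0.5068469  0.17082926 0.2155    ]
```

Gap centre is (0.5088, 0.2292), axis 83.4°, with jaw length 90.0 mm and gap about 16.6 mm, both matching the spec. The gauge sits within 1 mm of the TCP. Next I'll move over the gap and check.

```bash
python3 -c "
from plan import *
plan([.5085,.2285,.235],-6.8,3)"
```

```text
pos [0.5066 0.1698 0.2411] yaw -8.57 grip 0.17651842671782098 58.653604388237 t 6.1 q [ 0.18 -0.16  1.83 -0.    1.48  0.33]
[19.5, -2.3, 2.0] [-0.04, 0.02, -0.59]
[19.5, -2.1, 2.0] [-0.04, 0.02, -0.59]
[19.5, -1.9, 2.0] [-0.04, 0.02, -0.59]
```

{"api": "servo_tool", "payload": {"moves": [[[19.5, -2.5, 2, 0, 0, -0.6, 5], [19.5, -2, 2, 0, 0, -0.6, 5], [19.5, -2, 2, 0, 0, -0.6, 5], [0, 0, 20, 0, 0, 0, 5], [0, 0, 20, 0, 0, 0, 5], [0, 0, 0, 0, 0, 0, 5], [0, 0, 0, 0, 0, 0, 5]]]}}

```text
time: 6.98
tool_pos: [0.509, 0.2286, 0.1961]
tool_rot: [-0.0, 0.748, 0.664, -0.0]
contact_force: [0.7, -0.3, -1.0]
gripper_width: 0.176
grasp_force: 58.6
```

Run:
```python
from plan import *
plan([.5085,.2285,.104],-6.8,6)
f=manip.grab_frame("side");cv2.imwrite("pics/s4.png",cv2.resize(f["image"][150:320,150:350],None,fx=3.5,fy=3.5,interpolation=3))
```

```text
pos [0.509  0.2286 0.1961] yaw -6.79 grip 0.17551578811021937 58.625972270965576 t 6.975 q [ 0.29 -0.07  1.82 -0.    1.39  0.41]
[-0.0, -0.1, 15.3] [-0.0, 0.0, 0.0]
[-0.0, -0.1, 15.3] [-0.0, 0.0, 0.0]
[-0.0, -0.1, 15.3] [-0.0, 0.0, 0.0]
[-0.0, -0.1, 15.3] [-0.0, 0.0, 0.0]
[-0.0, -0.1, 15.3] [-0.0, 0.0, 0.0]
[-0.0, -0.1, 15.3] [-0.0, 0.0, 0.0]
```

View pics/s4.png

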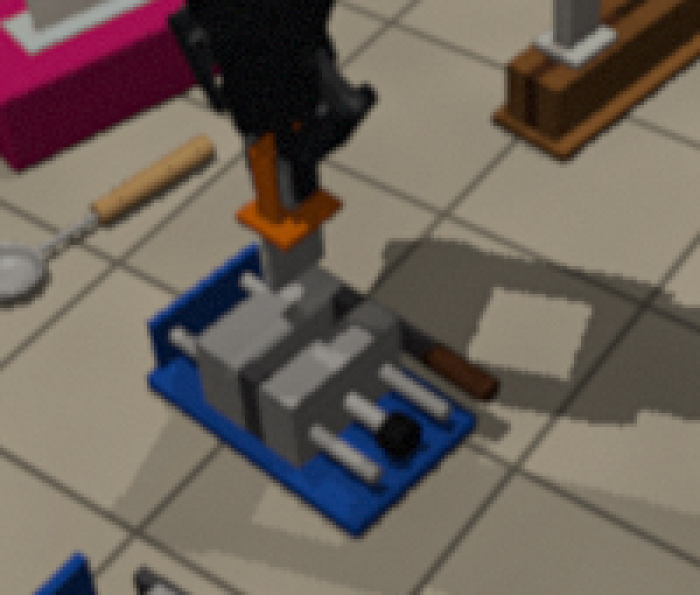

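The side crop shows the gauge held upright, blade bottom at crop (290,275), above the slicer's gap at crop (300,350), with the other objects clear. Lowering in steps.

{"api": "servo_tool", "payload": {"moves": [[[0, 0, 15, 0, 0, 0, 5], [0, 0, 15, 0, 0, 0, 5], [0, 0, 12, 0, 0, 0, 5], [0, 0, 10, 0, 0, 0, 5], [0, 0, 8, 0, 0, 0, 5], [0, 0, 8, 0, 0, 0, 5], [0, 0, 8, 0, 0, 0, 5], [0, 0, 0, 0, 0, 0, 5]]]}}

```text
time: 8.02
tool_pos: [0.5085, 0.2289, 0.1195]
tool_rot: [-0.0, 0.748, 0.664, -0.001]
contact_force: [0.2, -0.5, -1.8]
gripper_width: 0.176
grasp_force: 58.7
```

No contact, and the blade is about 30 mm down in the gap. Continuing gently to the collar seat at z ≈ 0.1036.

{"api": "servo_tool", "payload": {"moves": [[[0, 0, 5, 0, 0, 0, 5], [0, 0, 4, 0, 0, 0, 5], [0, 0, 3, 0, 0, 0, 5], [0, 0, 2, 0, 0, 0, 5], [0, 0, 1, 0, 0, 0, 5], [0, 0, 0, 0, 0, 0, 5]]]}}

```text
time: 8.78
tool_pos: [0.509, 0.229, 0.1053]
tool_rot: [-0.0, 0.748, 0.664, -0.0]
contact_force: [0.9, 0.2, -2.6]
gripper_width: 0.178
grasp_force: 58.7
```

{"api": "servo_tool", "payload": {"moves": [[[0, 0, 1, 0, 0, 0, 5], [0, 0, 0.5, 0, 0, 0, 5], [0, 0, 0.5, 0, 0, 0, 5], [0, 0, 0, 0, 0, 0, 5]]]}}

```text
time: 9.28
tool_pos: [0.5092, 0.229, 0.1036]
tool_rot: [0.0, 0.748, 0.664, 0.0]
contact_force: [-0.6, -0.3, 0.4]
gripper_width: 0.182
grasp_force: 59.1
```

The vertical force rose by about 3 N, so the collar has just touched. Opening, then retreating straight up.

{"api": "servo_tool", "payload": {"moves": [[[0, 0, 0, 0, 0, 0, 24], [0, 0, 0, 0, 0, 0, 35], [0, 0, 0, 0, 0, 0, 50], [0, 0, 0, 0, 0, 0, 50], [0, 0, -15, 0, 0, 0, 50], [0, 0, -30, 0, 0, 0, 50], [0, 0, -40, 0, 0, 0, 50], [0, 0, -40, 0, 0, 0, 50], [0, 0, 0, 0, 0, 0, 50], [0, 0, 0, 0, 0, 0, 50]]]}}

```text
time: 10.52
tool_pos: [0.509, 0.229, 0.2287]
tool_rot: [0.0, 0.748, 0.664, 0.0]
contact_force: [-0.7, 0.1, -0.8]
gripper_width: 0.586
grasp_force: 0.0
```

Run:
```python
from m import *
f=manip.grab_frame("side");a=cv2.resize(f["image"][190:310,170:310],None,fx=2.8,fy=2.8,interpolation=3)
w=manip.grab_frame("wrist");b=cv2.resize(w["image"],None,fx=.7,fy=.7,interpolation=3)
h=max(len(a),len(b));pad=lambda i:cv2.copyMakeBorder(i,0,h-len(i),0,0,0);c=np.hstack([pad(a),pad(b)]);cv2.imwrite("pics/end.png",c);print(c.shape)
s=manip.state();print(s["tool_pos"],s["contact_force"],s["gripper_width"],s["time"])
```

```text
(336, 784, 3)
[0.50827742 0.22874805 0.22695137] [-0.26104081  0.30067678 -0.50813213] 0.584861809940204 10.625
```

View pics/end.png

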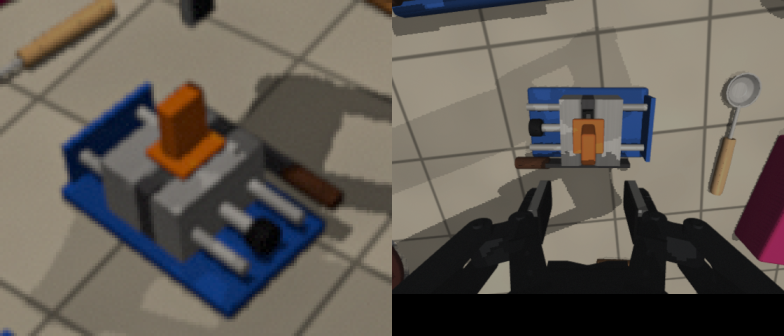

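The gauge stands upright with its collar flat on the jaws (side crop at (185,150), wrist crop at (588,138)). The gripper is clear of it. Handing in.

```bash
python3 -c "
from plant import manip
print(manip.job_done())"
```

```text
the job is handed in; nothing more can be done
None
```

I lowered the orange gauge into the small slicer's gap while holding it, then let go; the last pictures show it standing upright with its collar on the jaws. The job was handed in at about 10.6 s, and the hand-in returned no verdict.

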